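# Sort stock cartons into full and empty by weight

## Robot

A 6-joint arm with a two-finger parallel gripper is mounted at the origin on the work surface; the furniture and walls round the work are solid. World frame = base frame: x ahead of the robot, y to its left, z up, the work surface at z = 0. Lengths are in m, angles in degrees, forces in N, time in s.
With the tool pointing down it reaches from about 0.375 to 0.9 m from the base axis. Payload 3.1 kg.
Tool frame: the origin (TCP) lies at the very end of the fingers, on their centre line; the grasp point (between the pads) lies 19 mm behind it; z points along the fingers, y is the direction in which the jaws open and shut (so a half turn about z gives the same grasp; the last joint's range is limited). The gripper opens to 87 mm and grips with 3 to 60 N. Pads are 19 mm wide; open, the fingers measure 117 mm over their backs; the gripper's body (75 mm by 190 mm) begins 51 mm behind the grasp point.
Start: joints at [62.596, 30.224, 82.088, -0, 67.689, -10.227], TCP at [0.185, 0.597, 0.223] pointing down, gripper open.
Joint ranges: [-176.69, 176.69], [-43.24, 126.21], [12.49, 139.97], [-82, 262], [0, 151.66], [-163.58, 163.58]. Speed limits (degrees/s): [159.86, 159.86, 180, 180, 180, 180].

## Interface

Orientations are given as a 3x3 rotation matrix whose columns are the frame's x, y, z axes.
In Python, from rig import readout, capture, camera_model, bot, spot_in, regions_of gives the robot as it stands.
- The arm moves only by the tool send_rows, never from a script. Its argument "moves" is a list that holds one entry, the list of rows, each a list of 7 numbers: the turn, a rotation vector about the tool's x, y, z in degrees, then the shift along the tool's x, y, z in cm, then the opening, from -1 (shut) to 1 (fully open). A call has exactly 5 rows; each row shifts and turns the commanded pose from where the row before left it, along the tool's axes as they then stand; what a row does not reach is not made up. A row lasts 1/10 s, in which the tool goes at most 50 mm and 8.59 degrees, less where a joint would pass 70% of its speed; a pose out of reach is approached as far as the arm can. A call with a gripper value outside its range is refused whole. The fingers move at their own pace and stop on an object; the grip force is fixed at half the most. Time passes only in rows, so rows that do not move let the fingers close, or fill a call up. It gives the time, the measured TCP pose, the force and the opening at its end, in the units of the state.
- readout.read_state(): the state, without advancing time (a new reading comes with each control period).
- capture(name): name is "side" or "top"; returns the picture (384x512x3 uint8, blue, green, red); there is no depth.
- camera_model(name): a dict with "camera_matrix" (3x3 intrinsics, pixels), "pose" (4x4, takes a point from camera to world coordinates). Camera axes: x right, y up, looking along -z (the intrinsics and any distortion apply to the point x, -y, -z); pixel columns grow to the right and rows downward; lengths in m; the calibration is good to about 2 mm. A picture is of the moment at which its call begins. camera_model takes no time and is no camera call.
- bot.hand_in(): hands the job in, once; it reports no verdict.
Trained networks look in the newest picture that a camera, given by its name, has taken for a name from the list of things; names that differ only in an ending like _2 or _b are one class to them, and where a whole thing is asked for, a point or a joint stands for the part that bears it (a point fixed in the world has none). Each returns a list of dicts, best first, with "p" (0 to 1); they miss things now and then, are a little off and sometimes report something else, mostly with a low value. They report only what shows in the picture. A call takes as long as a camera call.
- spot_in(camera, thing): "location" ([x, y, z] in m, in world coordinates, good to about 4 mm: the middle of the surface that is visible of it).
- regions_of(camera, thing): "mask" (384x512 bool, what is visible of it).
The state is a dict: "time_s": time; "joint_positions": joint angles; "qvel": joint speeds; "tau": joint torques, N m; "position": TCP position; "tcp_rot": TCP orientation; "force": force on the tool from outside, world axes, zero at the start; "moment": the same for the moment, N m; "opening": opening from 0.0 (shut) to 1.0 (fully open).
Only numpy, scipy, OpenCV 4.12 (cv2) and the standard library are available. Lean on these libraries where they do the work, as an engineer would, in place of code of your own. Each camera call takes 0.05 s, during which the arm holds its last target. There are 200 camera calls.

## Task

Three sealed parts cartons on the bench look the same, but some are full and some are empty. Tell them apart by the weight felt on lifting, and set the full ones upright in the green tray and the empty ones upright in the orange tray, flat on the tray floor and not stacked or dropped. Leave the pliers and the white insulator where they are.

Things in the scene. Friction and masses are not known exactly. Their poses are not given: they have to be found in the camera images.
- carton_0_mid (a point): One of three look-alike sealed cartons (brown card, red panels), a rigid upright box 58 mm along its x, 95 mm along its y, 48 mm high. This point is its centre, 24 mm above its underside; z up. Full (0.55 to 0.8 kg in all) or empty (about 0.08 kg): drawn anew each start, felt only on lifting. The load is central, with 2 mm of play. A 20 to 30 N grip across the 58 mm holds it.
- carton_1_mid (a point): One of three look-alike sealed cartons (brown card, red panels), a rigid upright box 58 mm along its x, 95 mm along its y, 48 mm high. This point is its centre, 24 mm above its underside; z up. Full (0.55 to 0.8 kg in all) or empty (about 0.08 kg): drawn anew each start, felt only on lifting. The load is central, with 2 mm of play. A 20 to 30 N grip across the 58 mm holds it.
- carton_2_mid (a point): One of three look-alike sealed cartons (brown card, red panels), a rigid upright box 58 mm along its x, 95 mm along its y, 48 mm high. This point is its centre, 24 mm above its underside; z up. Full (0.55 to 0.8 kg in all) or empty (about 0.08 kg): drawn anew each start, felt only on lifting. The load is central, with 2 mm of play. A 20 to 30 N grip across the 58 mm holds it.
- green_tray_in (a point): Open tray of green plastic, fixed to the bench: 238 mm along its x, 144 mm along its y, 26 mm high with a rim bead to 30 mm, walls and floor 4 mm thick (230 x 136 mm inside: two cartons lie end to end along its x). This point is the centre of its inner floor, 4 mm above the bench; axes are the tray's, z up.
- orange_tray_in (a point): Open tray of orange plastic, fixed to the bench: 238 mm along its x, 144 mm along its y, 26 mm high with a rim bead to 30 mm, walls and floor 4 mm thick (230 x 136 mm inside: two cartons lie end to end along its x). This point is the centre of its inner floor, 4 mm above the bench; axes are the tray's, z up.
- carton_0: The body of the same carton as carton_0_mid; origin at the centre of its underside.
- carton_1: The body of the same carton as carton_1_mid; origin at the centre of its underside.
- carton_2: The body of the same carton as carton_2_mid; origin at the centre of its underside.
- green_tray: The green tray itself; origin at the centre of its underside, on the bench.
- orange_tray: The orange tray itself; origin at the centre of its underside, on the bench.
- pliers: Pliers with red handles, 175 mm long, lying flat, a bystander; origin at its middle, on the bench.
- insulator: White porcelain reel insulator, 42 mm wide, 46 mm high, standing, a bystander; origin at its underside.

How it is judged (in metres and radians):
At the end, for the whole second after the job is handed in: Each carton stands released and at rest on a tray floor, upright within 0.15 rad, its centre within 95 mm along and 60 mm across of the tray centre, under 36 mm above the bench: full ones (over 2.8 N on the tray) in the green tray, empty ones in the orange tray (((x of carton_0_mid in the frame of green_tray_in between -0.095 and 0.095 m and y of carton_0_mid in the frame of green_tray_in between -0.06 and 0.06 m and contact force between carton_0 and green_tray above 2.8 N) or (x of carton_0_mid in the frame of orange_tray_in between -0.095 and 0.095 m and y of carton_0_mid in the frame of orange_tray_in between -0.06 and 0.06 m and contact force between carton_0 and orange_tray below 2.8 N)) and height (world z) of each of carton_0_mid, carton_1_mid, carton_2_mid below 0.036 m and angle between each of carton_0_mid, carton_1_mid, carton_2_mid's own z axis and vertical below 0.15 rad and linear speed of each of carton_0, carton_1, carton_2 below 0.02 m/s and contact force between each of carton_0, carton_1, carton_2 and the fingers below 0.1 N and ((x of carton_1_mid in the frame of green_tray_in between -0.095 and 0.095 m and y of carton_1_mid in the frame of green_tray_in between -0.06 and 0.06 m and contact force between carton_1 and green_tray above 2.8 N) or (x of carton_1_mid in the frame of orange_tray_in between -0.095 and 0.095 m and y of carton_1_mid in the frame of orange_tray_in between -0.06 and 0.06 m and contact force between carton_1 and orange_tray below 2.8 N)) and ((x of carton_2_mid in the frame of green_tray_in between -0.095 and 0.095 m and y of carton_2_mid in the frame of green_tray_in between -0.06 and 0.06 m and contact force between carton_2 and green_tray above 2.8 N) or (x of carton_2_mid in the frame of orange_tray_in between -0.095 and 0.095 m and y of carton_2_mid in the frame of orange_tray_in between -0.06 and 0.06 m and contact force between carton_2 and orange_tray below 2.8 N))); the robot touches nothing.
It fails at once if a carton was dropped or thrown (out of the fingers it moved faster than 0.8 m/s, as in a fall of over 3 cm) ((contact force between carton_0 and the fingers below 0.05 N and linear speed of carton_0 above 0.8 m/s) or (contact force between carton_1 and the fingers below 0.05 N and linear speed of carton_1 above 0.8 m/s) or (contact force between carton_2 and the fingers below 0.05 N and linear speed of carton_2 above 0.8 m/s)).
It fails at once if the pliers or the insulator was moved by more than 3 cm (distance of any of pliers, insulator from where it was at the start of the episode above 0.03 m).
It also fails if it takes over 72 s, if anything falls off the work surface, if the arm or the gripper's body presses on something with over 40 N, if the wrist force passes 120 N, or if a joint passes its speed limit or range.

## Working session

There is one attempt and no reset: what is moved stays moved. The work goes in short steps, Python scripts to look and compute and a tool call to move; the robot and the scene stay as the last step left them, time stands still between calls to the robot, and variables do not carry over. Pictures are saved under pics/ and viewed, about 8 in all and at most 12, crops included, and the job is handed in when it is done.

Besides the shell and the picture viewer there is one more tool, called after ">>>" as a command line: name --argument value ..., lists and objects as JSON in quotes. send_rows: Moves the arm, as the interface text tells. Its arguments: {"type":"object","properties":{"moves":{"type":"array","items":{"type":"array","items":{"type":"array","items":{"type":"number"}}}}},"required":["moves"]}

```bash
mkdir -p pics; ls; python3 - <<'E'
from rig import *
import cv2,numpy as np
s=readout.read_state();print(s)
for n in("top","side"):
    im=capture(n);cv2.imwrite(f"pics/{n}0.png",im)
    m=camera_model(n);print(n,np.round(m["camera_matrix"],1).tolist(),np.round(m["pose"],3).tolist(),[k for k in m])
for t in("carton_0","green_tray","orange_tray","pliers","insulator"):
    for n in("top","side"):
        for d in spot_in(n,t): print(t,n,np.round(d["location"],3),round(d["p"],2))
E
```

```text
pics
{'time_s': 0.0, 'joint_positions': array([ 6.25957386e+01,  3.02770176e+01,  8.21578771e+01, -3.19817437e-03,
        6.76887113e+01, -1.02280279e+01]), 'qvel': array([-0.05704935,  0.00461177,  0.03045014,  0.00970883, -0.05718502,
        0.06829644]), 'tau': array([ 4.27174145e-04, -4.40038848e+01, -1.76591957e+01,  6.34618755e-02,
        5.82816044e-02, -1.77413253e-04]), 'position': array([0.1842157 , 0.59645414, 0.22158425]), 'tcp_rot': array([[-9.55407057e-01,  2.95290463e-01, -9.47100288e-04],
       [ 2.95291795e-01,  9.55405148e-01, -1.93900472e-03],
       [ 3.32294887e-04, -2.13220974e-03, -9.99997672e-01]]), 'force': array([-0.79244624, -0.53446297, -0.1925925 ]), 'moment': array([ 0.05466155,  0.01514849, -0.02347625]), 'opening': 0.9990385959545797}
top [[408.1, 0.0, 252.3], [0.0, 408.1, 192.4], [0.0, 0.0, 1.0]] [[-0.01, 0.991, -0.136, 0.462], [-1.0, -0.009, 0.007, -0.086], [0.006, 0.136, 0.991, 1.076], [0.0, 0.0, 0.0, 1.0]] ['camera_matrix', 'pose']
side [[403.0, 0.0, 250.2], [0.0, 403.0, 191.9], [0.0, 0.0, 1.0]] [[0.999, -0.035, 0.01, 0.598], [0.036, 0.892, -0.
[... 203 characters left out ...]
rton_0 side [0.519 0.01  0.042] 0.79
carton_0 side [0.653 0.011 0.045] 0.77
carton_0 side [0.507 0.203 0.046] 0.6
green_tray top [ 0.478 -0.16   0.006] 0.93
green_tray side [ 0.485 -0.154  0.002] 0.67
orange_tray top [ 0.478 -0.369  0.006] 0.92
orange_tray top [ 0.664 -0.405  0.046] 0.62
orange_tray top [0.511 0.025 0.046] 0.48
orange_tray side [ 0.477 -0.37   0.003] 0.79
orange_tray side [ 0.659 -0.414  0.048] 0.27
pliers top [ 0.708 -0.302  0.01 ] 0.64
pliers top [0.511 0.025 0.05 ] 0.33
pliers side [ 0.717 -0.308  0.013] 0.64
insulator top [ 0.661 -0.404  0.046] 0.73
insulator top [0.651 0.02  0.048] 0.56
insulator side [ 0.661 -0.414  0.047] 0.6
insulator side [ 0.476 -0.37   0.005] 0.16
```

View pics/top0.png

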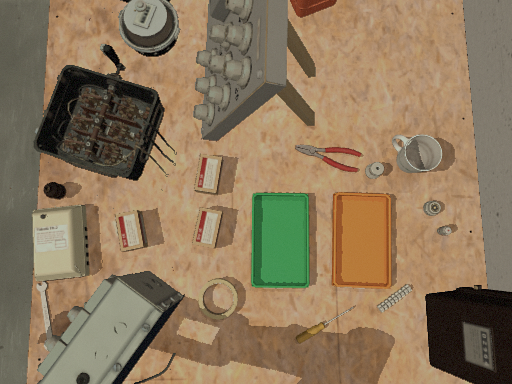

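```bash
cat > h.py <<'E'
from rig import *
import cv2,numpy as np
def toworld(n,uv,z):
    m=camera_model(n);K=np.array(m["camera_matrix"]);P=np.array(m["pose"])
    uv=np.atleast_2d(uv).astype(float)
    r=(np.linalg.inv(K)@np.c_[uv,np.ones(len(uv))].T)
    r=P[:3,:3]@(r*np.array([[1],[-1],[-1]]));c=P[:3,3:]
    return (c+r*(z-c[2])/r[2]).T[:,:2]
def rects(n,thing,z,k=4,pmin=.5):
    for d in regions_of(n,thing)[:k]:
        if d["p"]<pmin: continue
        c=max(cv2.findContours(d["mask"].astype(np.uint8),0,2)[0],key=cv2.contourArea)
        w=toworld(n,c[:,0,:],z)
        (cx,cy),(a,b),ang=cv2.minAreaRect((w*1000).astype(np.float32))
        if a<b:a,b,ang=b,a,ang+90
        print(thing,n,"c",round(cx),round(cy),"size",round(a),round(b),"longaxis deg",round((ang+90)%180-90,1),"p",round(d["p"],2),"px",c[:,0].mean(0).round())
E
python3 - <<'E'
from h import *
for n in("top","side"):
    capture(n)
    rects(n,"carton_0",.048);rects(n,"green_tray",.03);rects(n,"orange_tray",.03)
E
```

```text
carton_0 top c 515 20 size 93 62 longaxis deg -10.9 p 0.74 px [207. 228.]
carton_0 top c 510 211 size 99 68 longaxis deg 11.9 p 0.74 px [131. 229.]
carton_0 top c 650 18 size 103 62 longaxis deg -10.2 p 0.56 px [207. 176.]
green_tray top c 485 -163 size 238 147 longaxis deg -0.8 p 0.67 px [277. 239.]
carton_0 side c 652 13 size 94 87 longaxis deg -9.2 p 0.87 px [274. 158.]
carton_0 side c 516 14 size 102 84 longaxis deg -13.0 p 0.73 px [229. 156.]
carton_0 side c 512 207 size 95 89 longaxis deg 10.6 p 0.71 px [231. 108.]
carton_0 side c 707 -305 size 167 57 longaxis deg 72.5 p 0.68 px [287. 261.]
green_tray side c 484 -164 size 246 156 longaxis deg -1.0 p 0.78 px [213. 210.]
orange_tray side c 481 -370 size 241 150 longaxis deg -2.8 p 0.6 px [203. 278.]
```

View pics/side0.png

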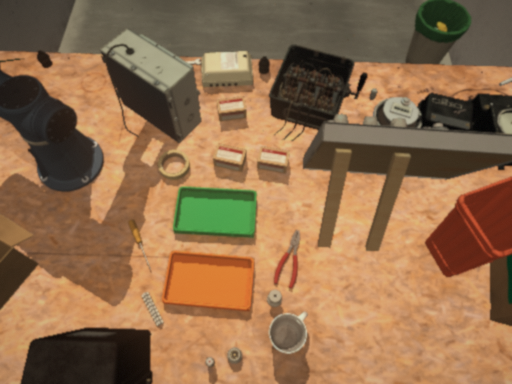

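```bash
python3 - <<'E'
from h import *
def ray(n,uv):
    a=np.r_[toworld(n,uv,0.)[0],0];c=np.array(camera_model(n)["pose"])[:3,3]
    d=a-c;return c,d/np.linalg.norm(d)
def tri(t,s):
    c1,d1=ray("top",t);c2,d2=ray("side",s)
    k=np.linalg.lstsq(np.c_[d1,-d2],c2-c1,rcond=None)[0]
    p,q=c1+k[0]*d1,c2+k[1]*d2
    print(t,s,np.round((p+q)/2,3),"gap",round(np.linalg.norm(p-q),3))
tri((183,293),(199,92));tri((150,272),(190,68));tri((183,293),(180,137));tri((150,272),(199,92));tri((150,272),(180,137))
tri((205,137),(305,165));tri((205,137),(322,123));tri((315,75),(325,247));tri((205,20),(322,123));tri((287,80),(305,165))
E
```

```text
(183, 293) (199, 92) [0.415 0.039 0.316] gap 0.063
(150, 272) (190, 68) [0.423 0.088 0.351] gap 0.0
(183, 293) (180, 137) [0.355 0.078 0.055] gap 0.002
(150, 272) (199, 92) [0.423 0.121 0.22 ] gap 0.013
(150, 272) (180, 137) [ 0.364  0.173 -0.063] gap 0.079
(205, 137) (305, 165) [ 0.764  0.034 -0.017] gap 0.006
(205, 137) (322, 123) [0.74  0.014 0.221] gap 0.076
(315, 75) (325, 247) [ 0.835 -0.269  0.116] gap 0.101
(205, 20) (322, 123) [ 0.801 -0.044  0.39 ] gap 0.135
(287, 80) (305, 165) [ 0.739 -0.169  0.351] gap 0.066
```

```bash
python3 - <<'E'
import cv2,numpy as np
a=cv2.imread("pics/top0.png")[244:384,20:220];b=cv2.imread("pics/side0.png")[20:160,80:280]
c=np.vstack([cv2.resize(x,None,fx=2.1,fy=2.1,interpolation=3) for x in(a,b)])
t=cv2.resize(cv2.imread("pics/top0.png")[0:140,180:330],None,fx=2.1,fy=2.1,interpolation=3)
s=cv2.resize(cv2.imread("pics/side0.png")[110:250,290:440],None,fx=2.1,fy=2.1,interpolation=3)
cv2.imwrite("pics/c1.png",np.hstack([c,np.vstack([t,s])]))
E
```

```text
(no output)
```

View pics/c1.png

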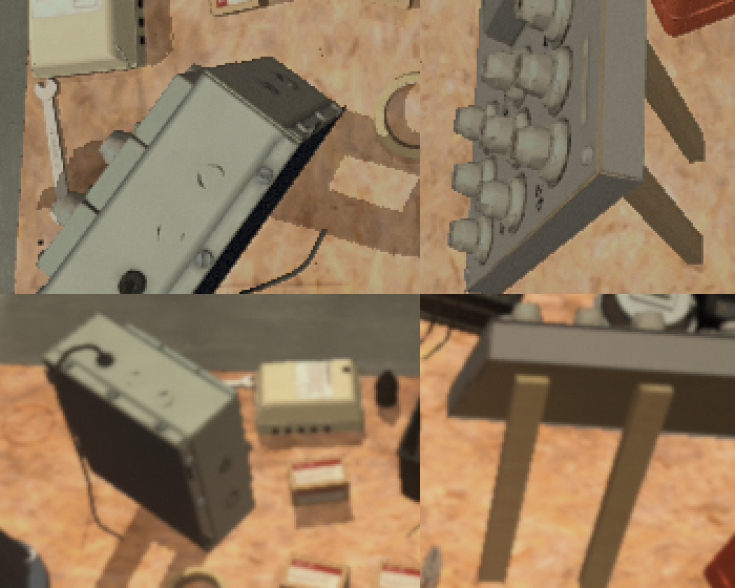

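```bash
cat >> h.py <<'E'
def ray(n,uv):
    a=np.r_[toworld(n,uv,0.)[0],0];c=np.array(camera_model(n)["pose"])[:3,3]
    d=a-c;return c,d/np.linalg.norm(d)
def tri(t,s):
    c1,d1=ray("top",t);c2,d2=ray("side",s)
    k=np.linalg.lstsq(np.c_[d1,-d2],c2-c1,rcond=None)[0]
    p,q=c1+k[0]*d1,c2+k[1]*d2
    print(t,s,np.round((p+q)/2,3),"gap",round(np.linalg.norm(p-q),3))
E
python3 - <<'E'
from h import *
tri((117.6,277),(194,68));tri((164,308),(169,90));tri((184,295),(178.6,142));tri((286,85),(303,168));tri((286,85),(323,123))
E
```

```text
(117.6, 277) (194, 68) [0.412 0.173 0.261] gap 0.005
(164, 308) (169, 90) [0.354 0.079 0.275] gap 0.006
(184, 295) (178.6, 142) [0.346 0.08  0.022] gap 0.003
(286, 85) (303, 168) [ 0.736 -0.168  0.335] gap 0.065
(286, 85) (323, 123) [ 0.729 -0.146  0.448] gap 0.012
```

>>> send_rows --moves '[[[0,0,-7,0,0,-2.5,1],[0,0,-7,0,0,-2.5,1],[0,0,-7,0,0,-2.5,1],[0,0,-7,0,0,-1.5,1],[0,0,0,0,0,0,1]]]'

```text
time_s: 1.5
position: [0.1852, 0.5985, 0.3154]
tcp_rot: [[-0.982, -0.188, 0.003], [-0.188, 0.982, 0.005], [-0.004, 0.005, -1.0]]
force: [-0.4, -0.4, -0.1]
opening: 1.0
```

```bash
cat >> h.py <<'E'
def go(x,y,z,jaw):
    s=readout.read_state();R=s["tcp_rot"];p=s["position"]
    d=R.T@(np.array([x,y,z])-p)*100
    yaw=np.degrees(np.arctan2(R[1,1],R[0,1]));t=(jaw-yaw+90)%180-90
    print("t",round(s["time_s"],2),"p",p.round(4),"yaw",round(yaw,1),"tilt",np.degrees(R[:2,2]).round(2),"F",s["force"].round(2),"op",round(s["opening"],3),"q",s["joint_positions"].round(1))
    print("tool shift cm",d.round(2),"tool turn z",round(-t,1))
E
python3 -c "
from h import *
go(.512,.216,.29,101.9)"
```

```text
t 1.5 p [0.1852 0.5985 0.3154] yaw 100.8 tilt [0.16 0.31] F [-0.41 -0.36 -0.09] op 1.0 q [ 62.6  25.3  75.4   0.   78.9 -38.2]
tool shift cm [-24.92 -43.71   2.43] tool turn z -1.1
```

>>> send_rows --moves '[[[0,0,-1,-2.0,-3.5,0,1],[0,0,0,-2.0,-3.5,0,1],[0,0,0,-2.0,-3.5,0,1],[0,0,0,-2.0,-3.5,0,1],[0,0,0,-2.0,-3.5,0,1]]]'

```text
time_s: 2.0
position: [0.3181, 0.4441, 0.3113]
tcp_rot: [[-0.979, -0.202, -0.002], [-0.202, 0.979, -0.001], [0.002, -0.001, -1.0]]
force: [0.6, -0.8, 0.2]
opening: 1.001
```

>>> send_rows --moves '[[[0,0,0,-2.0,-3.5,0,1],[0,0,0,-2.0,-3.5,0,1],[0,0,0,-2.0,-3.5,0,1],[0,0,0,-2.0,-3.5,0,1],[0,0,0,-2.0,-3.5,0,1]]]'

```text
time_s: 2.5
position: [0.4518, 0.2934, 0.3113]
tcp_rot: [[-0.979, -0.202, -0.002], [-0.202, 0.979, -0.001], [0.002, -0.0, -1.0]]
force: [-0.0, 0.9, 0.4]
opening: 1.0
```

>>> send_rows --moves '[[[0,0,0,-2.0,-3.5,0,1],[0,0,0,-2.0,-3.5,0,1],[0,0,0,-0.9,-1.7,0,1],[0,0,0,0,0,0,1],[0,0,0,0,0,0,1]]]'

```text
time_s: 3.0
position: [0.5164, 0.2198, 0.3114]
tcp_rot: [[-0.979, -0.202, -0.003], [-0.202, 0.979, 0.0], [0.003, 0.001, -1.0]]
force: [1.0, -0.1, -0.4]
opening: 1.002
```

```bash
python3 -c "
from h import *
go(.512,.216,.015,101.9)
cv2.imwrite('pics/s1.png',capture('side'))"
```

```text
t 3.0 p [0.5164 0.2198 0.3114] yaw 101.7 tilt [-0.16  0.01] F [ 1.01 -0.14 -0.38] op 1.002 q [ 11.6  20.   84.7   0.   75.4 -90.1]
tool shift cm [ 0.43 -0.31 29.64] tool turn z -0.2
```

View pics/s1.png

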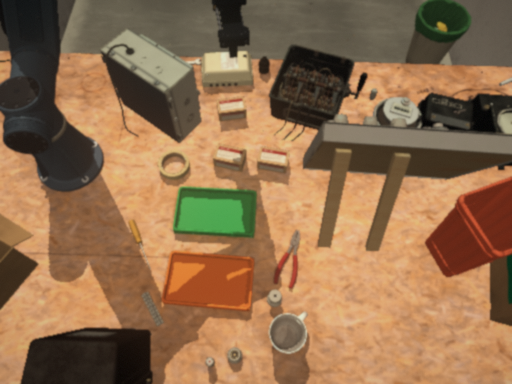

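>>> send_rows --moves '[[[0,0,0,0.4,-0.3,4,1],[0,0,0,0,0,4,1],[0,0,0,0,0,4,1],[0,0,0,0,0,4,1],[0,0,0,0,0,4,1]]]'

```text
time_s: 3.55
position: [0.5127, 0.2177, 0.1114]
tcp_rot: [[-0.979, -0.206, 0.0], [-0.206, 0.979, 0.0], [-0.0, 0.0, -1.0]]
force: [0.3, -0.4, -0.9]
opening: 0.997
```

```bash
python3 -c "
from h import *
go(.512,.216,.015,101.9)
a=capture('side')[0:220,0:340];b=capture('top')[180:384,0:300]
s=lambda i:cv2.resize(i,(int(i.shape[1]*290/i.shape[0]),290),interpolation=3)
a,b=s(a),s(b);w=max(a.shape[1],b.shape[1]);p=lambda i:cv2.copyMakeBorder(i,0,0,0,w-i.shape[1],0)
cv2.imwrite('pics/s2.png',np.vstack([p(a),p(b)]))"
```

```text
t 3.55 p [0.5127 0.2177 0.1114] yaw 101.9 tilt [0.02 0.02] F [ 0.31 -0.37 -0.93] op 0.997 q [ 11.5  33.9  97.6   0.   48.4 -90.4]
tool shift cm [ 0.11 -0.15  9.64] tool turn z -0.0
```

View pics/s2.png

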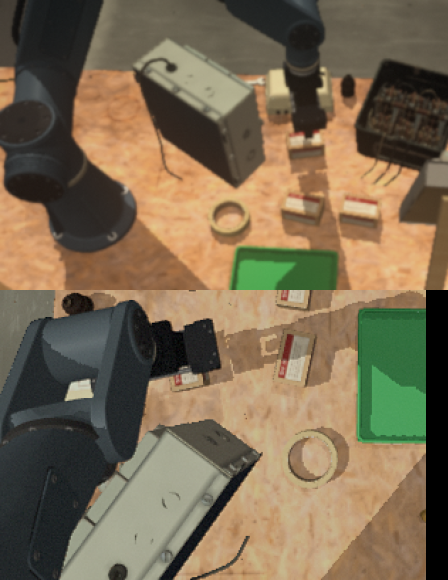

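>>> send_rows --moves '[[[0,0,0,0.1,-0.1,2,1],[0,0,0,0,0,2,1],[0,0,0,0,0,2,1],[0,0,0,0,0,2,1],[0,0,0,0,0,1.6,1]]]'

```text
time_s: 4.15
position: [0.5139, 0.2162, 0.0178]
tcp_rot: [[-0.979, -0.206, 0.002], [-0.206, 0.979, 0.001], [-0.003, 0.0, -1.0]]
force: [0.1, -0.4, -0.1]
opening: 1.002
```

>>> send_rows --moves '[[[0,0,0,0,0,0,1],[0,0,0,0,0,0,-1],[0,0,0,0,0,0,-1],[0,0,0,0,0,0,-1],[0,0,0,0,0,0,-1]]]'

```text
time_s: 4.65
position: [0.5138, 0.2163, 0.0179]
tcp_rot: [[-0.979, -0.203, 0.002], [-0.203, 0.979, 0.002], [-0.003, 0.002, -1.0]]
force: [-1.7, 6.1, 4.8]
opening: 0.722
```

>>> send_rows --moves '[[[0,0,0,0,0,0,-1],[0,0,0,0,0,0,-1],[0,0,0,0,0,0,-1],[0,0,0,0,0,0,-1],[0,0,0,0,0,0,-1]]]'

```text
time_s: 5.15
position: [0.5138, 0.2165, 0.0179]
tcp_rot: [[-0.979, -0.203, 0.002], [-0.203, 0.979, 0.002], [-0.003, 0.002, -1.0]]
force: [-0.9, 6.0, 5.2]
opening: 0.666
```

>>> send_rows --moves '[[[0,0,0,0,0,-0.5,-1],[0,0,0,0,0,-1,-1],[0,0,0,0,0,-1,-1],[0,0,0,0,0,-1.5,-1],[0,0,0,0,0,-2,-1]]]'

```text
time_s: 5.65
position: [0.5122, 0.2145, 0.0767]
tcp_rot: [[-0.979, -0.205, -0.002], [-0.205, 0.979, -0.001], [0.003, -0.0, -1.0]]
force: [0.2, -0.7, -6.6]
opening: 0.664
```

>>> send_rows --moves '[[[0,0,0,0,0,-2,-1],[0,0,0,0,0,-2,-1],[0,0,0,0,0,-1,-1],[0,0,0,0,0,0,-1],[0,0,0,0,0,0,-1]]]'

```text
time_s: 6.15
position: [0.5126, 0.2148, 0.1262]
tcp_rot: [[-0.979, -0.205, -0.001], [-0.205, 0.979, -0.0], [0.001, -0.0, -1.0]]
force: [-0.1, 0.5, -6.4]
opening: 0.662
```

```bash
python3 -c "
from h import *
go(.535,-.162,.12,90);go(.534,-.37,.12,90);print(readout.read_state()['moment'])"
```

```text
t 6.15 p [0.5126 0.2148 0.1262] yaw 101.8 tilt [-0.06 -0.02] F [-0.12  0.45 -6.4 ] op 0.662 q [ 11.2  32.6  97.2  -0.   50.3 -90.6]
tool shift cm [  5.52 -37.34   0.63] tool turn z 11.8
t 6.15 p [0.5126 0.2148 0.1262] yaw 101.8 tilt [-0.06 -0.02] F [-0.12  0.45 -6.4 ] op 0.662 q [ 11.2  32.6  97.2  -0.   50.3 -90.6]
tool shift cm [  9.88 -57.67   0.63] tool turn z 11.8
[ 0.07592717 -0.01519914 -0.01957694]
```

>>> send_rows --moves '[[[0,0,3,0,0,-1,-1],[0,0,3,0,0,-2,-1],[0,0,3,0,0,-2,-1],[0,0,2.8,0,0,-2,-1],[0,0,0,-0.2,-1,-1,-1]]]'

```text
time_s: 6.65
position: [0.5149, 0.2056, 0.2067]
tcp_rot: [[-1.0, -0.002, -0.0], [-0.002, 1.0, 0.001], [0.0, 0.001, -1.0]]
force: [0.3, -0.4, -6.5]
opening: 0.667
```

>>> send_rows --moves '[[[0,0,0,-0.2,-2,0,-1],[0,0,0,-0.2,-3,0,-1],[0,0,0,-0.2,-3.7,0,-1],[0,0,0,-0.2,-3.7,0,-1],[0,0,0,-0.2,-3.7,0,-1]]]'

```text
time_s: 7.15
position: [0.5241, 0.0421, 0.2052]
tcp_rot: [[-1.0, -0.002, -0.003], [-0.002, 1.0, -0.0], [0.003, -0.0, -1.0]]
force: [-0.1, 0.1, -6.5]
opening: 0.666
```

>>> send_rows --moves '[[[0,0,0,-0.2,-3.7,0,-1],[0,0,0,-0.2,-3.7,0,-1],[0,0,0,-0.2,-3.7,0,-1],[0,0,0,-0.2,-3.7,0,-1],[0,0,0,-0.2,-2.5,0,-1]]]'

```text
time_s: 7.65
position: [0.5343, -0.1322, 0.2051]
tcp_rot: [[-1.0, 0.0, -0.002], [0.0, 1.0, -0.0], [0.002, -0.0, -1.0]]
force: [0.4, 0.8, -6.6]
opening: 0.664
```

>>> send_rows --moves '[[[0,0,0,0,-2,1,-1],[0,0,0,0,-1,2,-1],[0,0,0,0,-0.3,2,-1],[0,0,0,0,0,2,-1],[0,0,0,0,0,1,-1]]]'

```text
time_s: 8.15
position: [0.5329, -0.162, 0.1235]
tcp_rot: [[-1.0, -0.0, -0.006], [-0.0, 1.0, 0.003], [0.006, 0.003, -1.0]]
force: [-1.1, -0.1, -6.8]
opening: 0.661
```

```bash
python3 -c "
from h import *
go(.536,-.162,.022,90)
cv2.imwrite('pics/t3.png',capture('top'));capture('side')
rects('top','green_tray',.03);rects('side','green_tray',.03);rects('top','carton_0',.12)"
```

```text
t 8.15 p [ 0.5329 -0.162   0.1235] yaw 90.0 tilt [-0.32  0.15] F [-1.13 -0.11 -6.8 ] op 0.661 q [ -28.4   33.    96.9   -0.    50.5 -118.4]
tool shift cm [-0.36 -0.03 10.15] tool turn z 0.0
green_tray top c 489 -216 size 42 37 longaxis deg -31.5 p 0.62 px [300. 240.]
green_tray top c 704 -290 size 166 62 longaxis deg 76.4 p 0.5 px [331. 157.]
green_tray side c 485 -162 size 243 158 longaxis deg -1.2 p 0.78 px [220. 209.]
green_tray side c 653 23 size 100 90 longaxis deg -10.0 p 0.51 px [274. 160.]
carton_0 top c 638 11 size 93 59 longaxis deg -10.1 p 0.84 px [207. 176.]
carton_0 top c 513 13 size 88 56 longaxis deg -12.5 p 0.81 px [207. 227.]
```

View pics/t3.png

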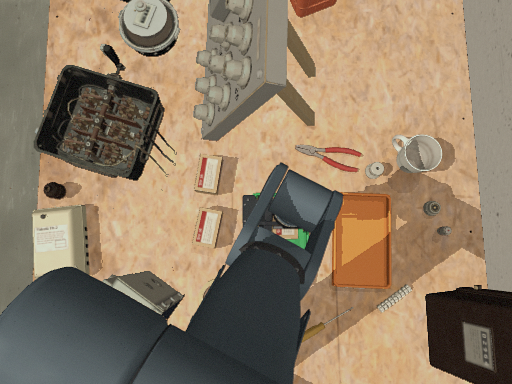

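>>> send_rows --moves '[[[0,0,0,-0.5,0,1,-1],[0,0,0,0,0,2,-1],[0,0,0,0,0,2,-1],[0,0,0,0,0,2,-1],[0,0,0,0,0,1,-1]]]'

```text
time_s: 8.9
position: [0.5404, -0.1617, 0.0452]
tcp_rot: [[-1.0, -0.001, -0.001], [-0.001, 1.0, 0.0], [0.001, 0.0, -1.0]]
force: [-0.4, 0.5, -6.1]
opening: 0.661
```

>>> send_rows --moves '[[[0,0,0,0,0,0.8,-1],[0,0,0,0,0,0.6,-1],[0,0,0,0,0,0.4,-1],[0,0,0,0,0,0.2,-1],[0,0,0,0,0,0,-1]]]'

```text
time_s: 9.4
position: [0.5405, -0.1621, 0.0267]
tcp_rot: [[-1.0, -0.0, 0.0], [-0.0, 1.0, -0.0], [-0.0, -0.0, -1.0]]
force: [-0.1, 0.2, -6.9]
opening: 0.662
```

>>> send_rows --moves '[[[0,0,0,0,0,0.2,-1],[0,0,0,0,0,0.2,-1],[0,0,0,0,0,0.1,-1],[0,0,0,0,0,0,-1],[0,0,0,0,0,0,-1]]]'

```text
time_s: 9.9
position: [0.5404, -0.1621, 0.0219]
tcp_rot: [[-1.0, -0.0, 0.0], [-0.0, 1.0, -0.0], [-0.0, -0.0, -1.0]]
force: [-1.2, 0.1, -1.7]
opening: 0.665
```

>>> send_rows --moves '[[[0,0,0,0,0,0,0],[0,0,0,0,0,0,1],[0,0,0,0,0,0,1],[0,0,0,0,0,0,1],[0,0,0,0,0,0,1]]]'

```text
time_s: 10.4
position: [0.5407, -0.1621, 0.0218]
tcp_rot: [[-1.0, -0.0, 0.001], [-0.0, 1.0, -0.0], [-0.001, -0.0, -1.0]]
force: [-0.4, -0.0, 0.1]
opening: 0.935
```

>>> send_rows --moves '[[[0,0,0,0,0,-2,1],[0,0,0,0,0,-3,1],[0,0,0,0,0,-4,1],[0,0,5.5,0,0,-3,1],[0,0,5.5,0,0,0,1]]]'

```text
time_s: 10.9
position: [0.5433, -0.1634, 0.1462]
tcp_rot: [[-0.981, 0.194, 0.009], [0.194, 0.981, -0.005], [-0.009, -0.003, -1.0]]
force: [0.5, 0.8, -0.4]
opening: 0.999
```

```bash
python3 -c "
from h import *
go(.515,.022,.1,79.5)"
```

```text
t 10.9 p [ 0.5433 -0.1634  0.1462] yaw 78.8 tilt [ 0.5  -0.27] F [ 0.54  0.84 -0.44] op 0.999 q [ -28.    31.4   95.1    0.    53.  -106.8]
tool shift cm [ 6.42 17.65  4.51] tool turn z -0.7
```

>>> send_rows --moves '[[[0,0,0,1.2,3.5,0,1],[0,0,0,1.3,3.5,0,1],[0,0,0,1.3,3.5,0,1],[0,0,0,1.3,3.5,0,1],[0,0,0,1.3,3.5,0,1]]]'

```text
time_s: 11.4
position: [0.5105, 0.0233, 0.1417]
tcp_rot: [[-0.982, 0.191, 0.0], [0.191, 0.982, -0.0], [-0.0, 0.0, -1.0]]
force: [0.9, 0.2, -0.3]
opening: 1.0
```

>>> send_rows --moves '[[[0,0,0,0,0,2,1],[0,0,0,0,0,2,1],[0,0,0,0,0,0.5,1],[0,0,0,0,0,0,1],[0,0,0,0,0,0,1]]]'

```text
time_s: 11.9
position: [0.5113, 0.0216, 0.097]
tcp_rot: [[-0.982, 0.191, 0.001], [0.191, 0.982, -0.0], [-0.001, 0.0, -1.0]]
force: [0.2, -1.0, 0.6]
opening: 0.998
```

```bash
python3 -c "
from h import *
go(.515,.022,.018,79.5)
cv2.imwrite('pics/s4.png',capture('side')[60:280,140:360].repeat(2,0).repeat(2,1))
for d in spot_in('side','carton_0'): print(d['location'].round(3) if hasattr(d['location'],'round') else d['location'],d['p'])
rects('side','carton_0',.048)"
```

```text
t 11.9 p [0.5113 0.0216 0.097 ] yaw 79.0 tilt [ 0.05 -0.01] F [ 0.18 -0.97  0.61] op 0.998 q [-10.1  32.8 104.7   0.   42.5 -89.1]
tool shift cm [-0.34  0.11  7.9 ] tool turn z -0.5
[0.5358, 0.0023, 0.0382] 0.66
[0.6503, 0.0081, 0.0474] 0.32
carton_0 side c 537 -168 size 94 77 longaxis deg 2.1 p 0.87 px [227. 209.]
carton_0 side c 517 13 size 101 81 longaxis deg -11.6 p 0.83 px [232. 160.]
carton_0 side c 650 12 size 96 85 longaxis deg -8.4 p 0.61 px [270. 158.]
```

View pics/s4.png

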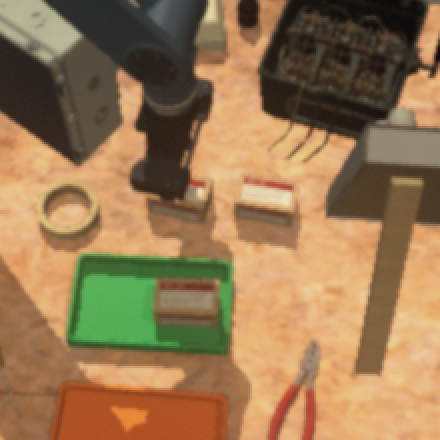

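>>> send_rows --moves '[[[0,0,0,-0.3,0.1,1.5,1],[0,0,0,0,0,2,1],[0,0,0,0,0,2,1],[0,0,0,0,0,1.4,1],[0,0,0,0,0,1,1]]]'

```text
time_s: 12.55
position: [0.5141, 0.0222, 0.0171]
tcp_rot: [[-0.982, 0.191, 0.0], [0.191, 0.982, -0.0], [-0.0, -0.0, -1.0]]
force: [-0.1, -0.1, 0.6]
opening: 0.999
```

>>> send_rows --moves '[[[0,0,0,0,0,0,1],[0,0,0,0,0,0,-1],[0,0,0,0,0,0,-1],[0,0,0,0,0,0,-1],[0,0,0,0,0,0,-1]]]'

```text
time_s: 13.05
position: [0.5144, 0.0225, 0.0181]
tcp_rot: [[-0.982, 0.191, 0.001], [0.191, 0.982, 0.0], [-0.001, 0.0, -1.0]]
force: [0.8, 2.1, 1.5]
opening: 0.724
```

>>> send_rows --moves '[[[0,0,0,0,0,0,-1],[0,0,0,0,0,0,-1],[0,0,0,0,0,0,-1],[0,0,0,0,0,0,-1],[0,0,0,0,0,0,-1]]]'

```text
time_s: 13.55
position: [0.5143, 0.023, 0.0181]
tcp_rot: [[-0.982, 0.191, 0.001], [0.191, 0.982, 0.001], [-0.001, 0.001, -1.0]]
force: [0.1, 4.5, 5.2]
opening: 0.664
```

>>> send_rows --moves '[[[0,0,0,0,0,-0.5,-1],[0,0,0,0,0,-1,-1],[0,0,0,0,0,-1,-1],[0,0,0,0,0,-1.5,-1],[0,0,0,0,0,-2,-1]]]'

```text
time_s: 14.05
position: [0.5129, 0.0222, 0.0778]
tcp_rot: [[-0.982, 0.19, -0.003], [0.19, 0.982, 0.0], [0.003, -0.0, -1.0]]
force: [0.3, -0.2, -6.5]
opening: 0.665
```

>>> send_rows --moves '[[[0,0,0,0,0,-2,-1],[0,0,0,0,0,-2,-1],[0,0,0,0,0,-1,-1],[0,0,0,0,0,0,-1],[0,0,0,0,0,0,-1]]]'

```text
time_s: 14.55
position: [0.5133, 0.0224, 0.1272]
tcp_rot: [[-0.982, 0.19, -0.001], [0.19, 0.982, 0.0], [0.001, -0.0, -1.0]]
force: [-0.2, 0.4, -7.6]
opening: 0.668
```

```bash
python3 -c "
from h import *
go(.427,-.163,.12,90);go(.535,-.37,.12,90)"
```

```text
t 14.55 p [0.5133 0.0224 0.1272] yaw 79.0 tilt [-0.05  0.  ] F [-0.21  0.45 -7.59] op 0.668 q [-10.   30.  103.1  -0.   47.  -89. ]
tool shift cm [  4.94 -19.85   0.73] tool turn z -11.0
t 14.55 p [0.5133 0.0224 0.1272] yaw 79.0 tilt [-0.05  0.  ] F [-0.21  0.45 -7.59] op 0.668 q [-10.   30.  103.1  -0.   47.  -89. ]
tool shift cm [ -9.6  -38.11   0.72] tool turn z -11.0
```

>>> send_rows --moves '[[[0,0,-3,0,0,0,-1],[0,0,-4,0,0,0,-1],[0,0,-4,0,0,0,-1],[0,0,0,0.8,-1.5,0,-1],[0,0,0,1.5,-3.0,0,-1]]]'

```text
time_s: 15.05
position: [0.4909, -0.0216, 0.1263]
tcp_rot: [[-1.0, -0.004, -0.001], [-0.004, 1.0, 0.001], [0.001, 0.001, -1.0]]
force: [0.2, -0.5, -6.8]
opening: 0.661
```

>>> send_rows --moves '[[[0,0,0,1.5,-3.5,0,-1],[0,0,0,1.5,-3.5,0,-1],[0,0,0,1.5,-3.5,0,-1],[0,0,0,1.0,-2.3,0,-1],[0,0,0,0.5,-1.2,0,-1]]]'

```text
time_s: 15.55
position: [0.4297, -0.1642, 0.1266]
tcp_rot: [[-1.0, 0.002, -0.002], [0.002, 1.0, 0.001], [0.002, 0.001, -1.0]]
force: [0.1, 0.1, -6.8]
opening: 0.66
```

>>> send_rows --moves '[[[0,0,0,0,0,1,-1],[0,0,0,0,0,1.5,-1],[0,0,0,0,0,1,-1],[0,0,0,0,0,0,-1],[0,0,0,0,0,0,-1]]]'

```text
time_s: 16.05
position: [0.4311, -0.1616, 0.092]
tcp_rot: [[-1.0, -0.002, -0.001], [-0.002, 1.0, 0.001], [0.001, 0.001, -1.0]]
force: [0.5, -0.1, -6.4]
opening: 0.666
```

```bash
python3 -c "
from h import *
go(.429,-.163,.0222,90)
capture('side');rects('side','carton_0',.048);rects('side','green_tray',.03)"
```

```text
t 16.05 p [ 0.4311 -0.1616  0.092 ] yaw 90.1 tilt [-0.06  0.05] F [ 0.54 -0.14 -6.38] op 0.666 q [ -34.5   30.9  112.     0.    37.2 -124.6]
tool shift cm [ 0.2  -0.14  6.98] tool turn z 0.1
carton_0 side c 538 -166 size 97 80 longaxis deg 2.1 p 0.97 px [231. 209.]
carton_0 side c 462 -135 size 80 27 longaxis deg -85.6 p 0.74 px [208. 199.]
carton_0 side c 651 12 size 98 86 longaxis deg -9.9 p 0.73 px [271. 159.]
green_tray side c 482 -164 size 245 162 longaxis deg -0.2 p 0.72 px [214. 218.]
```

>>> send_rows --moves '[[[0,0,0,0.1,-0.1,1.5,-1],[0,0,0,0,0,2,-1],[0,0,0,0,0,1.5,-1],[0,0,0,0,0,0.8,-1],[0,0,0,0,0,0.6,-1]]]'

```text
time_s: 16.7
position: [0.4305, -0.1638, 0.0284]
tcp_rot: [[-1.0, -0.0, 0.001], [-0.0, 1.0, -0.0], [-0.001, -0.0, -1.0]]
force: [-0.6, -0.5, -6.8]
opening: 0.66
```

>>> send_rows --moves '[[[0,0,0,0,0,0.2,-1],[0,0,0,0,0,0.2,-1],[0,0,0,0,0,0.1,-1],[0,0,0,0,0,0,-1],[0,0,0,0,0,0,-1]]]'

```text
time_s: 17.2
position: [0.4302, -0.1637, 0.0238]
tcp_rot: [[-1.0, -0.0, 0.001], [-0.0, 1.0, -0.0], [-0.001, -0.0, -1.0]]
force: [0.5, 0.2, -7.0]
opening: 0.667
```

>>> send_rows --moves '[[[0,0,0,0,0,0.1,-1],[0,0,0,0,0,0.1,-1],[0,0,0,0,0,0,-1],[0,0,0,0,0,0,-1],[0,0,0,0,0,0,-1]]]'

```text
time_s: 17.7
position: [0.4302, -0.1638, 0.0221]
tcp_rot: [[-1.0, -0.0, 0.001], [-0.0, 1.0, -0.0], [-0.001, -0.0, -1.0]]
force: [0.1, -0.2, 5.2]
opening: 0.663
```

>>> send_rows --moves '[[[0,0,0,0,0,0,0],[0,0,0,0,0,0,1],[0,0,0,0,0,0,1],[0,0,0,0,0,0,1],[0,0,0,0,0,0,1]]]'

```text
time_s: 18.2
position: [0.4301, -0.1637, 0.0214]
tcp_rot: [[-1.0, -0.0, 0.0], [-0.0, 1.0, -0.0], [-0.0, -0.0, -1.0]]
force: [0.9, 0.5, 0.6]
opening: 0.937
```

>>> send_rows --moves '[[[0,0,0,0,0,-2,1],[0,0,0,0,0,-3,1],[0,0,0,0,0,-4,1],[0,0,5,0,0,-3,1],[0,0,5,0,0,0,1]]]'

```text
time_s: 18.7
position: [0.4323, -0.165, 0.1451]
tcp_rot: [[-0.984, 0.176, 0.007], [0.176, 0.984, -0.005], [-0.008, -0.004, -1.0]]
force: [1.1, 0.4, 0.2]
opening: 0.999
```

```bash
python3 -c "
from h import *
go(.653,.019,.1,80)
cv2.imwrite('pics/t5.png',capture('top'));rects('top','carton_0',.048);
for d in spot_in('top','carton_0'): print(np.round(d['location'],3),d['p'])"
```

```text
t 18.7 p [ 0.4323 -0.165   0.1451] yaw 79.8 tilt [ 0.41 -0.28] F [1.14 0.45 0.21] op 0.999 q [ -34.8   25.   109.7   -0.    44.8 -114.6]
tool shift cm [-18.44  22.03   4.58] tool turn z -0.2
carton_0 top c 651 18 size 103 66 longaxis deg -8.8 p 0.61 px [208. 175.]
carton_0 top c 538 -164 size 96 58 longaxis deg -0.5 p 0.56 px [279. 220.]
[ 0.547 -0.155  0.05 ] 0.83
[0.652 0.02  0.051] 0.7
```

>>> send_rows --moves '[[[0,0,0,-1.5,2.5,0,1],[0,0,0,-2,2.8,0,1],[0,0,0,-2,2.8,0,1],[0,0,0,-2,2.8,0,1],[0,0,0,-2,2.8,0,1]]]'

```text
time_s: 19.35
position: [0.5473, -0.0439, 0.1401]
tcp_rot: [[-0.985, 0.171, -0.003], [0.171, 0.985, 0.001], [0.003, 0.0, -1.0]]
force: [0.5, -1.1, -0.2]
opening: 0.996
```

>>> send_rows --moves '[[[0,0,0,-2.5,2.8,0,1],[0,0,0,-2.5,2.8,0,1],[0,0,0,-2.5,1.8,1,1],[0,0,0,-1.4,0.9,2,1],[0,0,0,0,0,1.5,1]]]'

```text
time_s: 19.85
position: [0.6504, 0.0223, 0.094]
tcp_rot: [[-0.985, 0.17, -0.001], [0.17, 0.985, 0.0], [0.001, 0.0, -1.0]]
force: [-1.2, 0.2, -0.5]
opening: 0.997
```

>>> send_rows --moves '[[[0,0,0,0,0,0,1],[0,0,0,0,0,0,1],[0,0,0,0,0,0,1],[0,0,0,0,0,0,1],[0,0,0,0,0,0,1]]]'

```text
time_s: 20.35
position: [0.6495, 0.0207, 0.0976]
tcp_rot: [[-0.985, 0.174, 0.001], [0.174, 0.985, -0.0], [-0.001, 0.0, -1.0]]
force: [0.0, -0.2, 0.7]
opening: 1.005
```

```bash
python3 -c "
from h import *
go(.653,.019,.018,80)
cv2.imwrite('pics/s6.png',capture('side')[60:280,140:360].repeat(2,0).repeat(2,1))"
```

```text
t 20.35 p [0.6495 0.0207 0.0976] yaw 80.0 tilt [ 0.08 -0.01] F [ 0.   -0.21  0.71] op 1.005 q [ -8.   40.7  84.1  -0.   55.1 -88. ]
tool shift cm [-0.36 -0.11  7.96] tool turn z -0.0
```

View pics/s6.png

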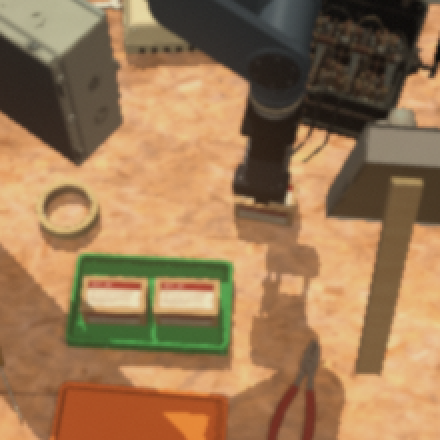

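Both full cartons stand upright in the green tray; the gripper is over the third carton, clear of the panel.

>>> send_rows --moves '[[[0,0,0,-0.3,-0.1,1.5,1],[0,0,0,0,0,2,1],[0,0,0,0,0,2,1],[0,0,0,0,0,1.5,1],[0,0,0,0,0,1,1]]]'

```text
time_s: 20.9
position: [0.6513, 0.0197, 0.0144]
tcp_rot: [[-0.985, 0.173, -0.002], [0.173, 0.985, 0.0], [0.002, -0.0, -1.0]]
force: [0.5, -0.3, 0.2]
opening: 1.001
```

>>> send_rows --moves '[[[0,0,0,0,0,0,1],[0,0,0,0,0,0,-1],[0,0,0,0,0,0,-1],[0,0,0,0,0,0,-1],[0,0,0,0,0,0,-1]]]'

```text
time_s: 21.4
position: [0.6527, 0.0197, 0.0174]
tcp_rot: [[-0.985, 0.173, 0.002], [0.173, 0.985, -0.0], [-0.002, 0.0, -1.0]]
force: [0.5, 0.9, -0.1]
opening: 0.724
```

>>> send_rows --moves '[[[0,0,0,0,0,0,-1],[0,0,0,0,0,0,-1],[0,0,0,0,0,0,-1],[0,0,0,0,0,0,-1],[0,0,0,0,0,0,-1]]]'

```text
time_s: 21.9
position: [0.6527, 0.0198, 0.0173]
tcp_rot: [[-0.985, 0.173, 0.001], [0.173, 0.985, 0.0], [-0.001, 0.0, -1.0]]
force: [-0.5, 1.0, 5.0]
opening: 0.664
```

>>> send_rows --moves '[[[0,0,0,0,0,-0.5,-1],[0,0,0,0,0,-1,-1],[0,0,0,0,0,-1,-1],[0,0,0,0,0,-1.5,-1],[0,0,0,0,0,-2,-1]]]'

```text
time_s: 22.4
position: [0.6516, 0.0196, 0.0772]
tcp_rot: [[-0.985, 0.173, -0.001], [0.173, 0.985, 0.0], [0.001, -0.0, -1.0]]
force: [-0.5, -0.0, -0.4]
opening: 0.663
```

>>> send_rows --moves '[[[0,0,0,0,0,-2,-1],[0,0,0,0,0,-2,-1],[0,0,0,0,0,-1,-1],[0,0,0,0,0,0,-1],[0,0,0,0,0,0,-1]]]'

```text
time_s: 22.9
position: [0.6518, 0.0197, 0.1265]
tcp_rot: [[-0.985, 0.173, -0.0], [0.173, 0.985, 0.0], [0.0, -0.0, -1.0]]
force: [-0.3, 0.0, -1.3]
opening: 0.664
```

```bash
python3 -c "
from h import *
go(.48,-.37,.12,90)"
```

```text
t 22.9 p [0.6518 0.0197 0.1265] yaw 80.0 tilt [-0.02  0.  ] F [-0.26  0.01 -1.28] op 0.664 q [ -8.1  38.7  82.7  -0.   58.7 -88.1]
tool shift cm [ 10.17 -41.36   0.66] tool turn z -10.0
```

>>> send_rows --moves '[[[0,0,-5,0,0,-1,-1],[0,0,-5,0,0,-1,-1],[0,0,0,2,-0.5,0,-1],[0,0,0,3.0,-2,0,-1],[0,0,0,3.0,-3,0,-1]]]'

```text
time_s: 23.4
position: [0.5704, -0.0344, 0.1451]
tcp_rot: [[-1.0, -0.003, -0.003], [-0.003, 1.0, 0.001], [0.003, 0.001, -1.0]]
force: [0.9, -0.3, -0.3]
opening: 0.663
```

>>> send_rows --moves '[[[0,0,0,2.5,-3.5,0,-1],[0,0,0,2.0,-4,0,-1],[0,0,0,2.0,-4,0,-1],[0,0,0,1.5,-4,0,-1],[0,0,0,1.2,-4,0,-1]]]'

```text
time_s: 23.9
position: [0.4782, -0.2311, 0.1454]
tcp_rot: [[-1.0, -0.0, -0.003], [-0.0, 1.0, 0.002], [0.003, 0.002, -1.0]]
force: [0.5, -0.4, 0.3]
opening: 0.663
```

>>> send_rows --moves '[[[0,0,0,0,-4,0,-1],[0,0,0,0,-4,0,-1],[0,0,0,0,-3.5,0,-1],[0,0,0,0,-2,0,-1],[0,0,0,0,-0.5,0,-1]]]'

```text
time_s: 24.4
position: [0.4797, -0.3728, 0.1452]
tcp_rot: [[-1.0, 0.002, -0.001], [0.002, 1.0, 0.0], [0.001, 0.0, -1.0]]
force: [-0.2, 0.5, -0.7]
opening: 0.664
```

>>> send_rows --moves '[[[0,0,0,0,0,1,-1],[0,0,0,0,0,2,-1],[0,0,0,0,0,2,-1],[0,0,0,0,0,0,-1],[0,0,0,0,0,0,-1]]]'

```text
time_s: 24.9
position: [0.4799, -0.3684, 0.0957]
tcp_rot: [[-1.0, -0.002, -0.002], [-0.002, 1.0, 0.002], [0.002, 0.002, -1.0]]
force: [-0.3, 0.1, 0.3]
opening: 0.659
```

```bash
python3 -c "
from h import *
go(.48,-.37,.0215,90)
capture('side');rects('side','orange_tray',.03);rects('side','carton_0',.048)"
```

```text
t 24.9 p [ 0.4799 -0.3684  0.0957] yaw 90.1 tilt [-0.11  0.14] F [-0.26  0.11  0.3 ] op 0.659 q [ -48.1   38.2   90.9    0.    51.1 -138.2]
tool shift cm [-0.02 -0.17  7.42] tool turn z 0.1
orange_tray side c 482 -372 size 242 152 longaxis deg -2.8 p 0.72 px [204. 284.]
carton_0 side c 403 -156 size 49 40 longaxis deg 87.8 p 0.66 px [186. 205.]
carton_0 side c 537 -166 size 95 80 longaxis deg 2.1 p 0.65 px [231. 210.]
carton_0 side c 514 -351 size 72 22 longaxis deg -87.8 p 0.57 px [221. 268.]
carton_0 side c 705 -303 size 164 57 longaxis deg 74.9 p 0.5 px [287. 262.]
```

>>> send_rows --moves '[[[0,0,0,0,-0.3,1.5,-1],[0,0,0,0,0,2,-1],[0,0,0,0,0,1.5,-1],[0,0,0,0,0,1.0,-1],[0,0,0,0,0,0.6,-1]]]'

```text
time_s: 25.55
position: [0.4798, -0.3731, 0.0292]
tcp_rot: [[-1.0, -0.0, -0.001], [-0.0, 1.0, 0.001], [0.001, 0.001, -1.0]]
force: [0.2, 0.9, -0.2]
opening: 0.666
```

>>> send_rows --moves '[[[0,0,0,0,0,0.3,-1],[0,0,0,0,0,0.2,-1],[0,0,0,0,0,0.2,-1],[0,0,0,0,0,0,-1],[0,0,0,0,0,0,-1]]]'

```text
time_s: 26.05
position: [0.4805, -0.3736, 0.0239]
tcp_rot: [[-1.0, -0.0, 0.0], [-0.0, 1.0, -0.001], [-0.0, -0.001, -1.0]]
force: [0.4, 0.8, -0.8]
opening: 0.664
```

>>> send_rows --moves '[[[0,0,0,0,0.1,0.1,-1],[0,0,0,0,0,0.1,-1],[0,0,0,0,0,0,-1],[0,0,0,0,0,0,-1],[0,0,0,0,0,0,-1]]]'

```text
time_s: 26.55
position: [0.4804, -0.3725, 0.0216]
tcp_rot: [[-1.0, -0.0, 0.0], [-0.0, 1.0, -0.0], [-0.0, -0.0, -1.0]]
force: [-0.7, 0.2, -1.6]
opening: 0.663
```

>>> send_rows --moves '[[[0,0,0,0,0,0,0.5],[0,0,0,0,0,0,1],[0,0,0,0,0,0,1],[0,0,0,0,0,0,1],[0,0,0,0,0,0,1]]]'

```text
time_s: 27.05
position: [0.4803, -0.3724, 0.0216]
tcp_rot: [[-1.0, -0.0, 0.0], [-0.0, 1.0, -0.0], [-0.0, -0.0, -1.0]]
force: [0.2, 0.6, 0.8]
opening: 0.973
```

>>> send_rows --moves '[[[0,0,0,0,0,-1,1],[0,0,0,0,0,-2,1],[0,0,0,0,0,-4,1],[0,0,0,0,0,-4,1],[0,0,0,0,0,-4,1]]]'

```text
time_s: 27.55
position: [0.4801, -0.3722, 0.1736]
tcp_rot: [[-1.0, -0.0, 0.0], [-0.0, 1.0, -0.0], [-0.0, -0.0, -1.0]]
force: [0.3, -0.1, -0.5]
opening: 1.001
```

>>> send_rows --moves '[[[0,0,0,0,0,-4,1],[0,0,0,0,0,-3,1],[0,0,0,0,0,0,1],[0,0,0,0,0,0,1],[0,0,0,0,0,0,1]]]'

```text
time_s: 28.05
position: [0.4795, -0.3715, 0.2404]
tcp_rot: [[-1.0, -0.0, -0.002], [-0.0, 1.0, 0.002], [0.002, 0.002, -1.0]]
force: [0.0, 0.5, -0.7]
opening: 0.997
```

```bash
python3 -c "
from h import *
go(.48,-.37,.2,90)
im=capture('side');cv2.imwrite('pics/s7.png',im[60:360,100:400].repeat(2,0).repeat(2,1));rects('side','carton_0',.052)
for t in('pliers','insulator'):
  for d in spot_in('side',t)[:1]: print(t,np.round(d['location'],3),d['p'])"
```

```text
t 28.05 p [ 0.4795 -0.3715  0.2404] yaw 90.0 tilt [-0.11  0.13] F [ 0.    0.45 -0.66] op 0.997 q [ -48.3   27.8   83.6   -0.    68.8 -138.3]
tool shift cm [-0.06  0.14  4.04] tool turn z 0.0
carton_0 side c 540 -169 size 94 77 longaxis deg 2.2 p 0.8 px [232. 208.]
carton_0 side c 485 -378 size 90 65 longaxis deg 2.1 p 0.61 px [214. 280.]
pliers [ 0.717 -0.306  0.011] 0.65
insulator [ 0.66  -0.414  0.046] 0.78
```

View pics/s7.png

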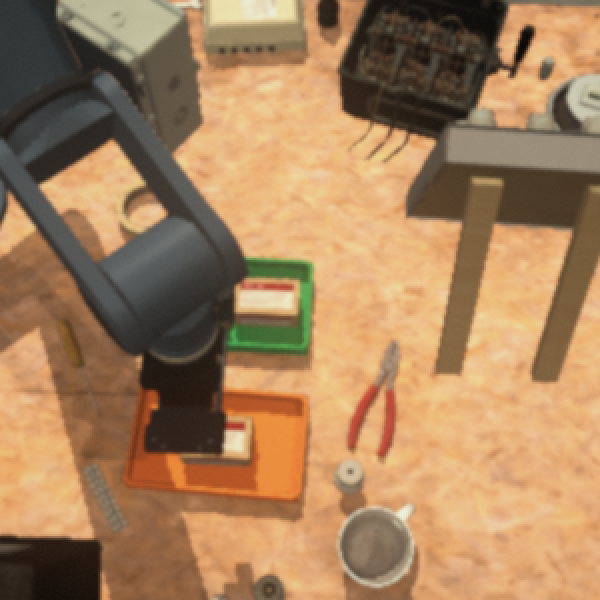

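```bash
python3 -c "
from rig import *
print(bot.hand_in(),readout.read_state()['time_s'])"
```

```text
the job is handed in; nothing more can be done
the job is handed in; nothing more can be done
```

All three cartons are sorted and the job is handed in, at about 28 s of the 72 s allowed; no verdict was reported.

- **Full:** two cartons weighed about 6.5 N and 7 N on lifting. They stand end to end in the green tray, at x of about 0.54 and 0.43 m.
- **Empty:** one carton read about 0.5 to 1.3 N on lifting. It stands at the centre of the orange tray.

**Last checks:**
- The final side picture shows the orange-tray carton and the far green-tray carton upright and flat. It also shows the gripper open and clear, with the TCP at z of about 0.24 m.
- The pliers and insulator are within about 1 mm of where the side camera first saw them.
- The near green-tray carton was hidden by the arm in that last picture. An earlier picture, taken after its release, showed it upright in place, and nothing came near it afterwards.
- The networks sometimes labelled the pliers or a tray as a carton or the reverse, so I checked their reports against the pictures and the known sizes.

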